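# Sweep the loose film-can lids into the open-fronted tray

### The job

Clear the mat for slide mounting: with your fingertips, sweep the three loose film-can lids (red, yellow and blue) across the mat and in through the open front of the white tray, so that all three lie flat and wholly inside it. Slide them along the mat with light pushes at their sides; do not pick up, pinch or press down hard on any lid. Leave the brass lens hood, the glass beaker and the film tank with its funnel standing where they are.

Things in the scene. Friction and masses are not known exactly. Their poses are not given: they have to be found in the camera images.
- lid_red: film-can screw lid, painted red aluminium, a flat round disc 36 mm across and 13 mm high, 10 to 18 g, lying top up on the mat; it slides when pushed at its side. Origin: centre of its underside, z up
- lid_yellow: film-can screw lid, painted yellow aluminium, a flat round disc 36 mm across and 13 mm high, 10 to 18 g, lying top up on the mat; it slides when pushed at its side. Origin: centre of its underside, z up
- lid_blue: film-can screw lid, painted blue aluminium, a flat round disc 36 mm across and 13 mm high, 10 to 18 g, lying top up on the mat; it slides when pushed at its side. Origin: centre of its underside, z up
- tray: fixed white steel tray, dark rim, 170 mm deep (x), 260 mm wide (y); 3 mm walls, 31 mm high, at both sides and the rear, front open. Origin: centre of its underside, on the mat; +x points from the front edge (x = -85 mm) to the rear wall (x = +85 mm). The floor is 2 mm above the mat; the first 20 mm behind the front edge ramp gently up to it, so lids slide straight in
- tray_mouth (a point): middle of the tray's open front edge, at mat level; same axes as the tray (+x leads into the tray)
- hood: round brass lens hood standing on the mat, open at both ends, 60 mm across, 34 mm high, loose. Origin: centre of its underside
- beaker: squat clear glass beaker standing on the mat, 78 mm across, 60 mm high, loose. Origin: centre of its underside
- tank: round steel film developing tank standing on the mat, 89 mm across, 100 mm high with its pouring neck, loose. Origin: centre of its underside
- funnel: small opaque white plastic funnel, 74 mm across, resting loose in the neck of the film tank; its rim is the highest point there, 131 mm above the mat. Origin: the lower end of its stem, on its axis

How it is judged:
At the end, for the whole second after the job is handed in: Each lid rests flat (within about 10 degrees) on the tray's floor, between its walls and wholly behind its front edge (centre at least 18 mm past it), at rest; hood, beaker, tank and funnel stand upright within 15 mm of where they were (x of lid_red in the frame of tray between -0.067 and 0.085 m and y of lid_red in the frame of tray between -0.13 and 0.13 m and height (world z) of each of lid_red, lid_yellow, lid_blue below 0.008 m and angle between each of lid_red, lid_yellow, lid_blue's own z axis and vertical below 0.2 rad and linear speed of each of lid_red, lid_yellow, lid_blue below 0.02 m/s and x of lid_yellow in the frame of tray between -0.067 and 0.085 m and y of lid_yellow in the frame of tray between -0.13 and 0.13 m and x of lid_blue in the frame of tray between -0.067 and 0.085 m and y of lid_blue in the frame of tray between -0.13 and 0.13 m and distance of each of hood, beaker, tank, funnel from where it was at the start of the episode below 0.015 m and angle between each of hood, beaker, tank, funnel's own z axis and vertical below 0.25 rad); the robot touches nothing.
It fails at once if a lid is lifted or tipped up (its underside's centre more than 10 mm above the mat) (height (world z) of any of lid_red, lid_yellow, lid_blue above 0.01 m).
It fails at once if a lid is pinched or pressed hard (more than 20 N from the fingers) (contact force between the fingers and lid_red above 20 N or contact force between the fingers and lid_yellow above 20 N or contact force between the fingers and lid_blue above 20 N).
It fails at once if the lens hood, beaker, film tank or funnel is moved more than 15 mm or tipped (distance of any of hood, beaker, tank, funnel from where it was at the start of the episode above 0.015 m or angle between any of hood, beaker, tank, funnel's own z axis and vertical above 0.25 rad).
It also fails if it takes over 54 s, if anything falls off the work surface, if the arm or the gripper's body presses on something with over 40 N, if the wrist force passes 120 N, or if a joint passes its speed limit or range.

### The arm

A 6-joint arm with a two-finger parallel gripper is mounted at the origin on the work surface. World frame = base frame: x ahead of the robot, y to its left, z up, the work surface at z = 0. Lengths are in m, angles in rad, forces in N, time in s.
With the tool pointing down it reaches from about 0.25 to 0.775 m from the base axis. Payload 4 kg.
Tool frame: the origin (TCP) lies on the centre line of the jaws, within the pads' length; the fingertips stand 11 mm ahead of it and the grasp point (between the pads) lies 8 mm behind it; x points along the fingers, y is the direction in which the jaws open and shut, and the axes are right-handed (so a half turn about x gives the same grasp; the last joint's range is limited). The gripper opens to 85 mm and grips with 20 to 120 N. Pads are 22 mm wide; open, the fingers measure 114 mm over their backs; the gripper's body (76 mm by 85 mm) begins 54 mm behind the grasp point. The pads swing forward as they close: fully open they stand 13 mm farther back than shut.
Start: joints at [1.243, 0.087, 1.371, -0, 1.684, -0.103], TCP at [0.123, 0.536, 0.214] pointing down, gripper open.
Joint ranges: [-3.1, 3.1], [-0.76, 2.03], [0.27, 2.55], [-1.08, 4.22], [0.17, 2.65], [-2.57, 2.57]. Speed limits (rad/s): [2.79, 2.79, 3.14, 3.14, 3.14, 3.14].

### API

Orientations are given as a 3x3 rotation matrix whose columns are the frame's x, y, z axes.
In Python, from cell import read_state, grab_frame, camera_model, sign_off, recognise, regions_of, mark_of gives the robot as it stands.
- The arm moves only by the tool servo_tool, never from a script. Its argument "rows" is a list of rows, each a list of 2 entries, a list of its own where there are three numbers: the shift along the tool's x, y, z in mm, then the turn, a rotation vector about the tool's x, y, z in degrees. A call has 1 to 5 rows; each row is the pose to reach, as a shift and turn from the pose commanded when the call began, along the tool's axes at that moment; what a row does not reach only later rows make up. A row lasts 1/8 s, in which the tool goes at most 62.5 mm and 10.7 degrees, less where a joint would pass 70% of its speed; a pose out of reach is approached as far as the arm can. A call with a gripper value outside its range is refused whole. "hand" is the closure, from 0 (fully open) to 1 (shut), set as the call begins (left out, the last holds). The fingers move at their own pace and stop on an object; "force" is the grip in N (left out, the last holds). Time passes only in rows, so rows that repeat a pose let the fingers close. It gives the time, the measured TCP pose, the force and the opening at its end, in the units of the state.
- read_state(): the state, without advancing time (a new reading comes with each control period).
- grab_frame(name): name is "scene" or "top"; returns (picture, depth): 420x560x3 uint8, red, green, blue; 420x560 float32, m along the optical axis (not along the pixel's ray), 0 where there is no reading.
- camera_model(name): a dict with "camera_matrix" (3x3 intrinsics, pixels), "k1" (the pictures are not rectified: a ray, as slopes to the right and down, at radius r is drawn at 1 + k1 r^2 times it, then the intrinsics apply), "R" (3x3) and "t" (3): a world point X has camera coordinates R X + t. Camera axes: x right, y down, z forward; pixel columns grow to the right and rows downward; lengths in m; the calibration is good to about 2 mm. A picture is of the moment at which its call begins. camera_model takes no time and is no camera call.
- sign_off(): hands the job in, once; it reports no verdict.
Trained networks look in the newest picture that a camera, given by its name, has taken for a name from the list of things; names that differ only in an ending like _2 or _b are one class to them, and where a whole thing is asked for, a point or a joint stands for the part that bears it (a point fixed in the world has none). Each returns a list of dicts, best first, with "score" (0 to 1); they miss things now and then, are a little off and sometimes report something else, mostly with a low value. They report only what shows in the picture. A call takes as long as a camera call.
- recognise(target, camera): "uv" ([column, row] in pixels, amid what is visible of it).
- regions_of(target, camera): "pixels" (420x560 bool, what is visible of it) and "uv" ([column, row] in pixels, amid what is visible of it).
- mark_of(target, camera): "uv" ([column, row] in pixels: a listed point, or the origin of a listed thing).
The state is a dict: "t": time; "joint_positions": joint angles; "joint_vel": joint speeds; "tau": joint torques, N m; "tcp_pos": TCP position; "orientation": TCP orientation; "force": force on the tool from outside, world axes, zero at the start; "torque": the same for the moment, N m; "opening": opening from 0.0 (shut) to 1.0 (fully open).
Only numpy, scipy, OpenCV 4.12 (cv2) and the standard library are available. Lean on these libraries where they do the work, as an engineer would, in place of code of your own. Each camera call takes 0.05 s, during which the arm holds its last target. There are 200 camera calls.

## Working session

There is one attempt and no reset: what is moved stays moved. The work goes in short steps, Python scripts to look and compute and a tool call to move; the robot and the scene stay as the last step left them, time stands still between calls to the robot, and variables do not carry over. Pictures are saved under pics/ and viewed, about 8 in all and at most 12, crops included, and the job is handed in when it is done.

Besides the shell and the picture viewer there is one more tool, called as name(argument=value, ...) on one line, values as JSON. servo_tool: Moves the arm, as the interface text tells. Its arguments: {"type":"object","properties":{"rows":{"type":"array","items":{"type":"array"}},"hand":{"type":"number"},"force":{"type":"number"}},"required":["rows"]}

```bash
mkdir -p pics; ls
cat > h.py <<'E'
import numpy as np, cv2
from cell import *
def K(c):
    m=camera_model(c); return np.array(m["camera_matrix"]),m["k1"],np.array(m["R"]),np.array(m["t"])
def ray(c,uv):
    k,k1,R,t=K(c)
    d=np.linalg.inv(k)@[uv[0],uv[1],1]; s=d[:2].copy()
    for _ in range(20): s=d[:2]/(1+k1*(s@s))
    return R.T@np.r_[s,1], -R.T@t
def at_z(c,uv,z):
    d,o=ray(c,uv); return o+d*(z-o[2])/d[2]
def proj(c,X):
    k,k1,R,t=K(c); p=R@np.array(X)+t; s=p[:2]/p[2]; s=s*(1+k1*(s@s)); return (k@np.r_[s,1])[:2]
E
cat > a.py <<'E'
from h import *
for c in ("scene","top"):
    im,d=grab_frame(c); cv2.imwrite(f"pics/{c}0.png",im[:,:,::-1])
    print(c,"cam at",(-K(c)[2].T@K(c)[3]).round(3))
    for n,z in [("lid_red",.013),("lid_yellow",.013),("lid_blue",.013),("hood",.034),("beaker",.06),("tank",.1),("funnel",.131)]:
        r=regions_of(n,c)
        for x in r[:2]: print(n,round(x["score"],2),np.round(x["uv"]),at_z(c,x["uv"],z).round(3),x["pixels"].sum())
    for n in ["tray_mouth","tray","hood","beaker","tank","lid_red","lid_yellow","lid_blue"]:
        for x in mark_of(n,c)[:2]: print("mark",n,round(x["score"],2),np.round(x["uv"]),at_z(c,x["uv"],0).round(3))
s=read_state(); print(s["t"],s["tcp_pos"],s["orientation"],s["opening"])
E
python3 a.py
```

```text
pics
scene cam at [ 1.068 -0.261  0.984]
lid_red 0.6 [246. 182.] [0.447 0.084 0.013] 143
lid_red 0.59 [238. 219.] [0.525 0.002 0.013] 181
lid_yellow 0.7 [248. 184.] [0.456 0.085 0.013] 158
lid_blue 0.51 [276. 232.] [0.614 0.052 0.013] 174
hood 0.85 [312. 164.] [0.524 0.244 0.034] 362
beaker 0.63 [349. 273.] [0.818 0.099 0.06 ] 1203
tank 0.63 [347. 118.] [0.501 0.378 0.1  ] 1050
funnel 0.55 [347.  93.] [0.457 0.415 0.131] 442
mark tray_mouth 0.71 [163. 263.] [ 0.505 -0.204  0.   ]
mark tray 0.8 [129. 277.] [ 0.486 -0.289  0.   ]
mark tray 0.55 [345. 108.] [ 0.406  0.472 -0.   ]
mark hood 0.81 [318. 166.] [0.517 0.269 0.   ]
mark beaker 0.9 [350. 281.] [0.817 0.109 0.   ]
mark tank 0.6 [344. 125.] [0.453 0.426 0.   ]
mark tank 0.52 [315. 166.] [ 0.514  0.264 -0.   ]
mark lid_red 0.57 [238. 224.] [ 0.529 -0.002  0.   ]
mark lid_yellow 0.73 [250. 186.] [0.456 0.088 0.   ]
mark lid_blue 0.64 [272. 231.] [ 0.6   0.05 -0.  ]
top cam at [0.439 0.091 1.169]
lid_red 0.79 [302. 256.] [ 0.521 -0.005  0.013] 233
lid_red 0.22 [ 86. 289.] [0.458 0.457 0.013] 1184
lid_yellow 0.69 [265. 291.] [0.448 
[... 229 characters left out ...]
.] [0.46  0.42  0.131] 1217
mark tray_mouth 0.86 [394. 264.] [ 0.503 -0.208  0.   ]
mark tray 0.72 [432. 270.] [ 0.489 -0.291  0.   ]
mark hood 0.72 [180. 264.] [0.51  0.261 0.   ]
mark beaker 0.69 [248. 132.] [0.806 0.112 0.   ]
mark tank 0.63 [106. 287.] [0.461 0.417 0.   ]
mark lid_red 0.7 [301. 258.] [ 0.519 -0.004  0.   ]
mark lid_yellow 0.63 [394. 264.] [ 0.502 -0.207  0.   ]
mark lid_yellow 0.48 [263. 292.] [0.447 0.081 0.   ]
mark lid_blue 0.63 [277. 220.] [0.603 0.048 0.   ]
1.6 [0.12261227 0.53619677 0.21445973] [[ 4.52784859e-05  2.22904554e-01  9.74840273e-01]
 [ 1.42314346e-04  9.74840263e-01 -2.22904559e-01]
 [-9.99999989e-01  1.48826537e-04  1.24167753e-05]] 0.9998600942669028
```

View pics/top0.png

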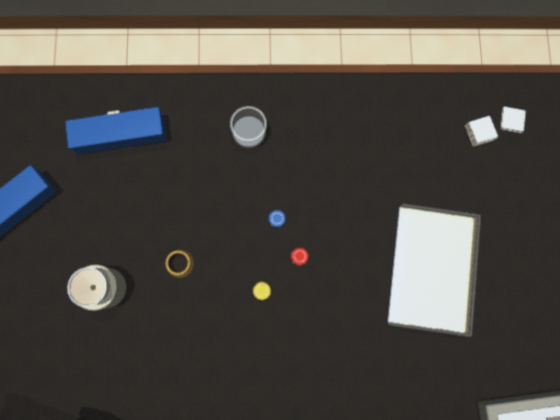

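View pics/scene0.png

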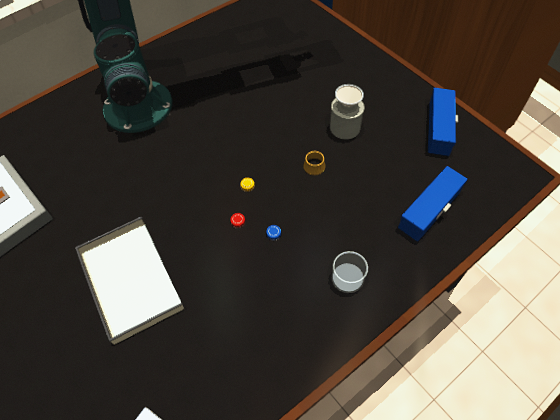

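The top view shows the lids at blue (277,218), red (300,256) and yellow (262,291). The tray's open front is its left edge, from (400,206) to (389,325). The hood (178,263), tank (97,288) and beaker (248,127) all lie behind or away from the lanes, and the scene view agrees. My plan is to part the fingers about 22 mm and cradle each lid from behind, pushing it along its own lane in tray +x.

```bash
cat >> h.py <<'E'
def lids(im,c):
    hsv=cv2.cvtColor(im,cv2.COLOR_RGB2HSV).astype(int); h,s,v=hsv[...,0],hsv[...,1],hsv[...,2]
    out={}
    for n,m in dict(red=(h<8)|(h>172),yellow=(h>22)&(h<38),blue=(h>100)&(h<125)).items():
        m=(m&(s>120)&(v>90)).astype(np.uint8)
        N,_,st,ce=cv2.connectedComponentsWithStats(m)
        for i in range(1,N):
            if 60<st[i,4]<450: out.setdefault(n,[]).append((at_z(c,ce[i],.012)[:2].round(4),st[i,4],ce[i].round()))
    return out
E
cat > b.py <<'E'
from h import *
for c in ("top","scene"):
    im=cv2.imread(f"pics/{c}0.png")[:,:,::-1].copy()
    for n,l in lids(im,c).items(): print(c,n,l)
im=cv2.imread("pics/top0.png")
m=((im.min(2)>180)).astype(np.uint8); m[:180]=0;m[:,:350]=0;m[345:]=0
p=np.argwhere(m)[:,::-1].astype(np.float32); W=np.array([at_z("top",q,.002)[:2] for q in p],np.float32)
r=cv2.minAreaRect(W); print(r, cv2.boxPoints(r))
E
python3 b.py
```

```text
top red [(array([0.5228, 0.001 ]), np.int32(256), array([299., 256.]))]
top yellow [(array([0.4496, 0.0839]), np.int32(266), array([262., 290.]))]
top blue [(array([0.6055, 0.049 ]), np.int32(183), array([277., 218.]))]
scene red [(array([0.5243, 0.0013]), np.int32(157), array([237., 219.]))]
scene yellow [(array([0.4506, 0.0841]), np.int32(117), array([247., 183.]))]
scene blue [(array([0.607 , 0.0494]), np.int32(139), array([273., 231.]))]Traceback (most recent call last):
  File "b.py", line 7, in <module>
    p=np.argwhere(m)[:,::-1].astype(np.float32); W=np.array([at_z("top",q,.002)[:2] for q in p],np.float32)
                                                             ~~~~^^^^^^^^^^^^^^
  File "h.py", line 11, in at_z
    d,o=ray(c,uv); return o+d*(z-o[2])/d[2]
        ~~~^^^^^^
  File "h.py", line 6, in ray
    k,k1,R,t=K(c)
             ~^^^
  File "h.py", line 4, in K
    m=camera_model(c); return np.array(m["camera_matrix"]),m["k1"],np.array(m["R"]),np.array(m["t"])
ValueError: time passes only in moves, steps and waits
```

```bash
sed -i '2a from functools import lru_cache' h.py; sed -i 's/^def K(c)/@lru_cache\ndef K(c)/' h.py
cat > w.py <<'E'
# plan: tool-frame (mm) path from current pose to world targets: args x y z [yaw of tool z deg]
from h import *
import sys
s=read_state(); p=np.array(s["tcp_pos"]); R=np.array(s["orientation"]); 
print("t",s["t"],"tcp",p.round(4),"force",np.round(s["force"],1),"open",round(s["opening"],3),"yaw z",np.degrees(np.arctan2(R[1,2],R[0,2])).round(1),"tilt",R[2].round(3))
E
cat >> b.py <<'E'
u=W@[-.092,-.996]
E
sed -i '2,4d' b.py; python3 b.py; python3 w.py
python3 - <<'E'
import sys; sys.path.insert(0,'.')
import numpy as np
R=np.array([[0,.2229,.97484],[0,.97484,-.2229],[-1,0,0]]); p=np.array([.1226,.5362,.2145])
d=np.array([-.092,-.996,0])
for n,l in dict(red=[.5235,.001],yellow=[.450,.084],blue=[.606,.049]).items():
    tgt=np.r_[l,0.06]-d*.055
    print(n,tgt.round(3),(R.T@(tgt-p)*1000).round())
E
```

```text
((0.4916677176952362, -0.28922075033187866), (0.16566672921180725, 0.2515149712562561), 81.1646728515625) [[ 0.3546797  -0.35175544]
 [ 0.60321015 -0.39038694]
 [ 0.62865573 -0.22668606]
 [ 0.38012528 -0.18805456]]
t 1.6 tcp [0.1226 0.5362 0.2145] force [-0.  -0.  -0.5] open 1.0 yaw z -12.9 tilt [-1.  0.  0.]
red [0.529 0.056 0.06 ] [ 154. -378.  503.]
yellow [0.455 0.139 0.06 ] [ 154. -313.  413.]
blue [0.611 0.104 0.06 ] [ 154. -313.  573.]
```

servo_tool(rows=[[[0,-36,48],[8.6,0,0]],[[0,-72,96],[17.2,0,0]],[[0,-108,144],[25.8,0,0]],[[0,-144,192],[34.4,0,0]],[[0,-180,240],[43,0,0]]], hand=0.74, force=20)

```text
t: 2.22
tcp_pos: [0.3174, 0.3057, 0.2147]
orientation: [[0.001, 0.83, 0.557], [0.001, 0.557, -0.83], [-1.0, 0.001, -0.0]]
force: [0.6, 0.1, 0.4]
opening: 0.257
```

servo_tool(rows=[[[0,6,55],[8.6,0,0]],[[0,12,110],[17.2,0,0]],[[20,18,165],[25.8,0,0]],[[40,25,220],[34.4,0,0]],[[60,31,274],[42.9,0,0]]])

```text
t: 2.85
tcp_pos: [0.497, 0.0962, 0.1541]
orientation: [[0.001, 0.987, -0.158], [0.0, -0.158, -0.987], [-1.0, 0.001, -0.001]]
force: [1.0, 0.4, 0.8]
opening: 0.259
```

servo_tool(rows=[[[0,0,0],[0,0,0]]])

```text
t: 2.98
tcp_pos: [0.4962, 0.0948, 0.1518]
orientation: [[-0.004, 0.987, -0.158], [-0.001, -0.158, -0.987], [-1.0, -0.004, 0.002]]
force: [-0.3, 1.0, 0.0]
opening: 0.259
```

```bash
cat >> w.py <<'E'
# per lid: lid pose in tool frame (lateral y, ahead z), in mm, given world xy args
import json
D=np.array([-.153,-.988]); L=dict(red=[.5235,.001],yellow=[.450,.084],blue=[.606,.049])
m=p[:2]-[.504,-.207]; print("tcp in mouth frame mm",(1000*np.array([m@D,m@[.988,-.153]])).round(1))
for n,l in L.items():
    v=R.T@np.r_[np.array(l)-p[:2],0]*1000; print(n,"tool y %.1f z %.1f"%(v[1],v[2]))
E
python3 w.py
```

```text
t 2.975 tcp [0.4962 0.0948 0.1518] force [-0.3  1.   0. ] open 0.259 yaw z -99.1 tilt [-1.    -0.004  0.002]
tcp in mouth frame mm [-296.9  -53.9]
red tool y 41.8 z 88.3
yellow tool y -43.9 z 17.9
blue tool y 115.7 z 27.8
```

servo_tool(rows=[[[0,21,17],[0,0,0]],[[0,42,34],[0,0,0]],[[40,42,34],[0,0,0]],[[80,42,34],[0,0,0]],[[112,42,34],[0,0,0]]])

```text
t: 3.6
tcp_pos: [0.5314, 0.0588, 0.0415]
orientation: [[-0.0, 0.989, -0.151], [0.001, -0.151, -0.989], [-1.0, -0.001, -0.001]]
force: [-0.7, 0.2, -0.6]
opening: 0.26
```

servo_tool(rows=[[[0,0,0],[0,0,0]],[[0,0,0],[0,0,0]]])

```text
t: 3.85
tcp_pos: [0.5332, 0.0584, 0.0443]
orientation: [[0.003, 0.988, -0.152], [0.0, -0.152, -0.988], [-1.0, 0.003, -0.001]]
force: [0.5, -0.0, 0.9]
opening: 0.26
```

```bash
python3 w.py
python3 - <<'E'
from h import *
im,d=grab_frame("scene"); cv2.imwrite("pics/s1.png",cv2.resize(im[130:290,150:350,::-1],None,fx=4,fy=4,interpolation=cv2.INTER_CUBIC)[:600])
for n,l in lids(im,"scene").items(): print(n,l)
E
```

```text
t 3.85 tcp [0.5332 0.0584 0.0443] force [ 0.5 -0.   0.9] open 0.26 yaw z -98.7 tilt [-1.     0.003 -0.001]
tcp in mouth frame mm [-266.7  -11.8]
red tool y -0.9 z 58.2
yellow tool y -86.1 z -12.7
blue tool y 73.4 z -1.8
red [(array([0.5235, 0.001 ]), np.int32(145), array([237., 219.]))]
blue [(array([0.6083, 0.0502]), np.int32(125), array([274., 231.]))]
```

View pics/s1.png

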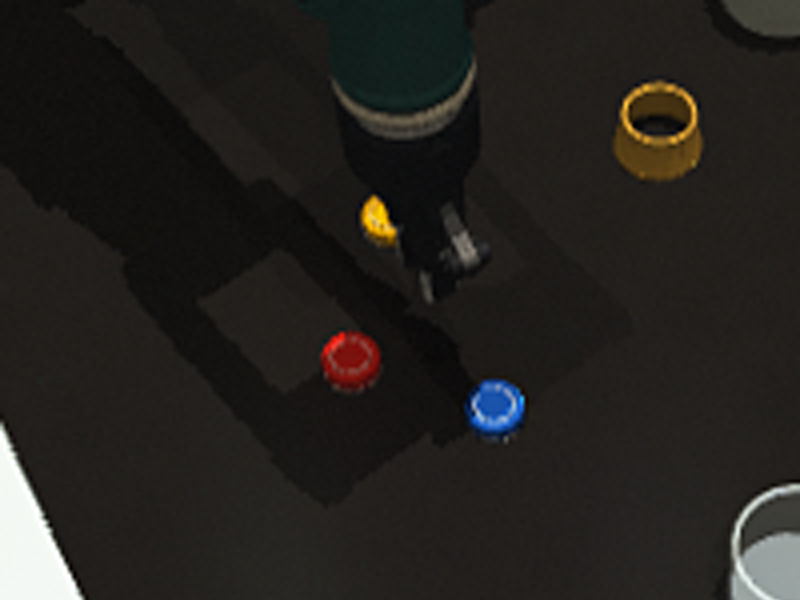

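The crop shows the part-open fingers behind the red lid (crop 350,360), with blue at (495,405), yellow part hidden at (380,220) and the hood clear. I'm lowering now, watching the force.

servo_tool(rows=[[[8,0,0],[0,0,0]],[[16,0,0],[0,0,0]],[[16,0,0],[0,0,0]]])

```text
t: 4.28
tcp_pos: [0.5313, 0.0577, 0.0254]
orientation: [[-0.002, 0.988, -0.153], [0.0, -0.153, -0.988], [-1.0, -0.002, 0.0]]
force: [0.2, -0.9, 0.6]
opening: 0.26
```

servo_tool(rows=[[[2,0,0],[0,0,0]],[[2,0,0],[0,0,0]]])

```text
t: 4.53
tcp_pos: [0.5321, 0.0577, 0.0243]
orientation: [[-0.0, 0.988, -0.153], [0.0, -0.153, -0.988], [-1.0, -0.0, -0.0]]
force: [-0.6, -0.3, 0.6]
opening: 0.263
```

servo_tool(rows=[[[2,0,0],[0,0,0]],[[2,0,0],[0,0,0]]])

```text
t: 4.78
tcp_pos: [0.532, 0.0577, 0.0223]
orientation: [[-0.0, 0.988, -0.153], [0.0, -0.153, -0.988], [-1.0, -0.0, -0.0]]
force: [-0.7, 0.3, 0.1]
opening: 0.256
```

```bash
python3 w.py
python3 - <<'E'
from h import *
im,d=grab_frame("scene"); cv2.imwrite("pics/s2.png",cv2.resize(im[180:240,210:290,::-1],None,fx=10,fy=10,interpolation=cv2.INTER_CUBIC))
for z in (0,.005,.01): print(z,[proj("scene",[.5335+o,.047,z]).round(1) for o in (-.011,.011)])
E
```

```text
t 4.775 tcp [0.532  0.0577 0.0223] force [-0.7  0.3  0.1] open 0.256 yaw z -98.8 tilt [-1. -0. -0.]
tcp in mouth frame mm [-265.9  -12.8]
red tool y 0.2 z 57.4
yellow tool y -85.1 z -13.4
blue tool y 74.5 z -2.6
0 [array([252.1, 211.3]), array([257.3, 217.1])]
0.005 [array([251.9, 210.3]), array([257.2, 216. ])]
0.01 [array([251.8, 209.2]), array([257., 215.])]
```

View pics/s2.png

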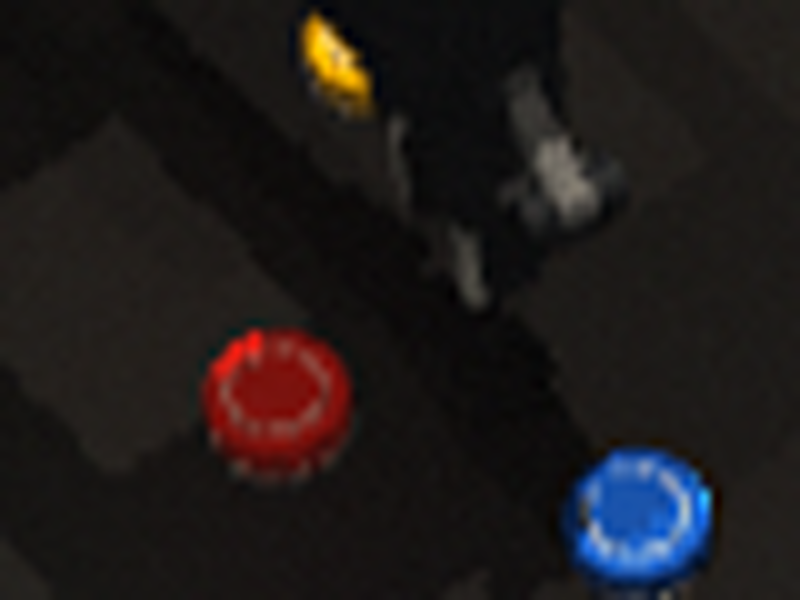

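servo_tool(rows=[[[3,0,0],[0,0,0]],[[3,0,0],[0,0,0]]])

```text
t: 5.08
tcp_pos: [0.5319, 0.0578, 0.019]
orientation: [[-0.001, 0.988, -0.153], [0.0, -0.153, -0.988], [-1.0, -0.001, -0.0]]
force: [-0.7, 0.2, 0.5]
opening: 0.262
```

servo_tool(rows=[[[2,0,0],[0,0,0]],[[2,0,0],[0,0,0]]])

```text
t: 5.32
tcp_pos: [0.532, 0.0578, 0.0172]
orientation: [[-0.0, 0.988, -0.153], [0.0, -0.153, -0.988], [-1.0, -0.0, -0.0]]
force: [-0.3, -0.2, -0.0]
opening: 0.253
```

servo_tool(rows=[[[2,0,0],[0,0,0]],[[2,0,0],[0,0,0]]])

```text
t: 5.58
tcp_pos: [0.532, 0.0578, 0.0152]
orientation: [[-0.0, 0.988, -0.153], [0.0, -0.153, -0.988], [-1.0, -0.0, -0.0]]
force: [0.8, 0.3, 0.0]
opening: 0.257
```

servo_tool(rows=[[[2,0,0],[0,0,0]],[[2,0,0],[0,0,0]]])

```text
t: 5.82
tcp_pos: [0.532, 0.0578, 0.0132]
orientation: [[-0.0, 0.988, -0.153], [0.0, -0.153, -0.988], [-1.0, -0.0, -0.0]]
force: [0.2, -0.6, 0.2]
opening: 0.259
```

servo_tool(rows=[[[1.5,0,0],[0,0,0]],[[1.5,0,0],[0,0,0]]])

```text
t: 6.08
tcp_pos: [0.532, 0.0578, 0.0118]
orientation: [[-0.0, 0.988, -0.153], [0.0, -0.153, -0.988], [-1.0, -0.0, -0.0]]
force: [-0.6, -0.0, 0.0]
opening: 0.263
```

servo_tool(rows=[[[1.5,0,0],[0,0,0]],[[1.5,0,0],[0,0,0]]])

```text
t: 6.32
tcp_pos: [0.532, 0.0578, 0.0102]
orientation: [[-0.0, 0.988, -0.153], [0.0, -0.153, -0.988], [-1.0, -0.0, -0.0]]
force: [-0.3, -0.4, -0.2]
opening: 0.261
```

servo_tool(rows=[[[-3,0,12],[0,0,0]],[[-3,0,23],[0,0,0]],[[-3,0,30],[0,0,0]],[[-3,0,38],[0,0,0]],[[-3,0,48],[0,0,0]]])

```text
t: 6.95
tcp_pos: [0.5247, 0.0098, 0.0134]
orientation: [[-0.0, 0.988, -0.153], [0.0, -0.153, -0.988], [-1.0, -0.0, -0.0]]
force: [0.2, -1.2, -0.4]
opening: 0.258
```

servo_tool(rows=[[[0,0,12],[0,0,0]],[[0,0,26],[0,0,0]],[[0,0,40],[0,0,0]],[[0,0,52],[0,0,0]],[[0,0,60],[0,0,0]]])

```text
t: 7.58
tcp_pos: [0.5155, -0.0499, 0.0134]
orientation: [[0.0, 0.988, -0.153], [0.0, -0.153, -0.988], [-1.0, 0.0, -0.0]]
force: [-0.9, -0.4, 0.7]
opening: 0.257
```

```bash
cat > v.py <<'E'
from h import *
import sys
c=sys.argv[2] if len(sys.argv)>2 else "scene"
im,d=grab_frame(c); D=np.array([-.153,-.988])
for n,l in lids(im,c).items():
    for a in l: m=a[0]-[.504,-.207]; print(n,a,"mouth frame mm",(1000*np.array([m@D,m@[.988,-.153]])).round(1))
cv2.imwrite(f"pics/{sys.argv[1]}.png",cv2.resize(im[120:370,50:400,::-1],None,fx=2,fy=2))
E
python3 w.py; python3 v.py s3
```

```text
t 7.575 tcp [ 0.5155 -0.0499  0.0134] force [-0.9 -0.4  0.7] open 0.257 yaw z -98.8 tilt [-1.  0. -0.]
tcp in mouth frame mm [-157.   -12.7]
red tool y 0.1 z -51.5
yellow tool y -85.3 z -122.3
blue tool y 74.3 z -111.6
red (array([0.5243, 0.0014]), np.int32(154), array([237., 219.])) mouth frame mm [-209.   -11.8]
yellow (array([0.451 , 0.0862]), np.int32(100), array([248., 183.])) mouth frame mm [-281.6  -97.2]
blue (array([0.6072, 0.0496]), np.int32(137), array([273., 231.])) mouth frame mm [-269.3   62.7]
```

View pics/s3.png

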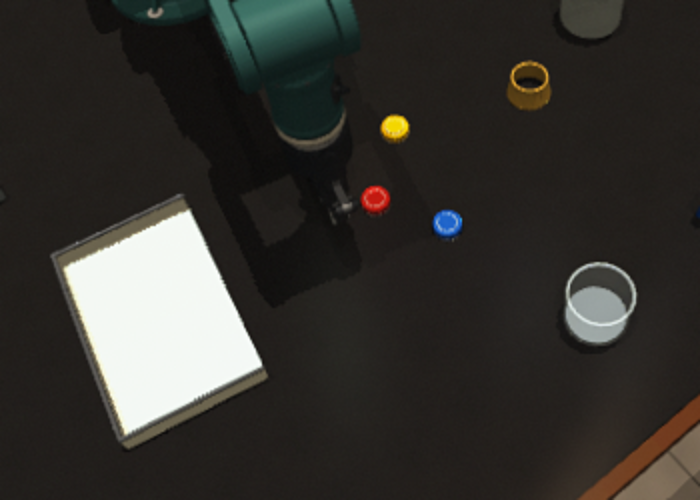

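The tips passed over the red lid without touching it: it is still at the same pixel (237,219). At this closure they stand higher than the stated 11 mm implies, so I'll feel down for the mat here in free space.

servo_tool(rows=[[[3,0,0],[0,0,0]],[[5,0,0],[0,0,0]],[[5,0,0],[0,0,0]]])

```text
t: 8.0
tcp_pos: [0.5154, -0.0485, 0.008]
orientation: [[-0.001, 0.988, -0.152], [0.0, -0.152, -0.988], [-1.0, -0.001, -0.0]]
force: [0.1, 0.9, -0.4]
opening: 0.26
```

servo_tool(rows=[[[2,0,0],[0,0,0]],[[2,0,0],[0,0,0]]])

```text
t: 8.25
tcp_pos: [0.5155, -0.0488, 0.0062]
orientation: [[-0.0, 0.988, -0.152], [0.0, -0.152, -0.988], [-1.0, -0.0, -0.0]]
force: [-0.5, -0.1, 0.3]
opening: 0.258
```

```bash
python3 w.py | head -1
python3 - <<'E'
from h import *
im,d=grab_frame("scene"); k,k1,R,t=K("scene")
cv2.imwrite("pics/s4.png",cv2.resize(im[190:250,190:270,::-1],None,fx=10,fy=10,interpolation=cv2.INTER_CUBIC))
p=np.array(read_state()["tcp_pos"])
for z in (0,.01,.02,.03): print(z,proj("scene",[p[0],p[1],z]).round(1))
# lowest points near gripper from depth
P=[]
for v in range(190,245):
  for u in range(190,270):
    z=d[v,u]
    if z>0:
      r,o=ray("scene",(u,v)); X=o+r*z
      if abs(X[0]-p[0])<.05 and abs(X[1]-p[1])<.03: P.append(np.r_[u,v,X*1000])
P=np.array(P); Q=P[P[:,4]>6]; print(len(P),len(Q)); print(Q[np.argsort(Q[:,4])][:25].round())
print("mat z",np.median(P[P[:,4]<6][:,4]))
E
```

```text
t 8.25 tcp [ 0.5155 -0.0488  0.0062] force [-0.5 -0.1  0.3] open 0.258 yaw z -98.8 tilt [-1. -0. -0.]
0 [219.2 230.2]
0.01 [218.7 228.2]
0.02 [218.1 226.1]
0.03 [217.5 224. ]
1290 737
[[213. 223. 504. -55.  27.]
 [213. 222. 502. -54.  27.]
 [217. 232. 532. -62.  28.]
 [218. 232. 534. -60.  28.]
 [218. 231. 532. -59.  29.]
 [219. 232. 536. -58.  29.]
 [212. 223. 505. -58.  31.]
 [225. 228. 537. -41.  31.]
 [216. 230. 528. -61.  32.]
 [220. 232. 539. -57.  32.]
 [217. 231. 533. -61.  33.]
 [224. 230. 541. -47.  33.]
 [222. 230. 538. -51.  33.]
 [221. 231. 539. -54.  34.]
 [212. 222. 505. -57.  34.]
 [222. 231. 541. -52.  35.]
 [211. 221. 501. -57.  35.]
 [217. 230. 531. -60.  35.]
 [220. 231. 539. -56.  36.]
 [224. 229. 541. -46.  37.]
 [223. 230. 542. -50.  37.]
 [221. 230. 539. -54.  39.]
 [223. 229. 541. -48.  39.]
 [219. 231. 539. -59.  40.]
 [216. 229. 533. -62.  44.]]
mat z -0.46853354068487896
```

View pics/s4.png

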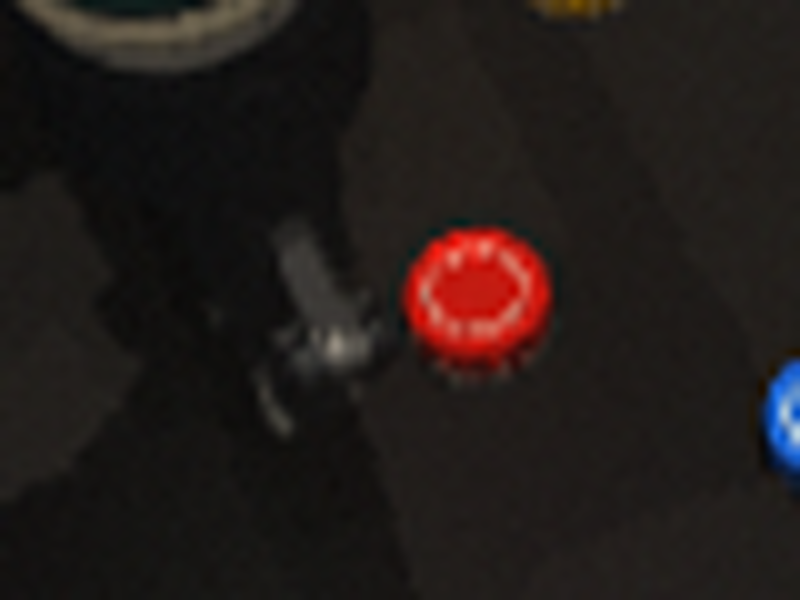

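Depth puts the visible finger ends about 25 mm above the mat while the TCP reads 6 mm. I'll trust touch and keep feeling down.

servo_tool(rows=[[[3,0,0],[0,0,0]],[[5,0,0],[0,0,0]],[[5,0,0],[0,0,0]]])

```text
t: 8.68
tcp_pos: [0.5154, -0.0489, 0.0011]
orientation: [[-0.001, 0.988, -0.153], [0.0, -0.153, -0.988], [-1.0, -0.001, -0.0]]
force: [0.1, 0.2, 0.9]
opening: 0.264
```

servo_tool(rows=[[[2,0,0],[0,0,0]],[[4,0,0],[0,0,0]],[[4,0,0],[0,0,0]]])

```text
t: 9.05
tcp_pos: [0.5154, -0.0489, -0.0029]
orientation: [[-0.001, 0.988, -0.153], [0.0, -0.153, -0.988], [-1.0, -0.001, -0.0]]
force: [0.5, 0.8, 0.6]
opening: 0.267
```

servo_tool(rows=[[[2,0,0],[0,0,0]],[[4,0,0],[0,0,0]],[[4,0,0],[0,0,0]]])

```text
t: 9.43
tcp_pos: [0.5154, -0.0489, -0.0069]
orientation: [[-0.001, 0.988, -0.153], [0.0, -0.153, -0.988], [-1.0, -0.001, -0.0]]
force: [-1.2, 0.1, 0.3]
opening: 0.259
```

```bash
cat > tip.py <<'E'
from h import *
im,d=grab_frame("scene"); p=np.array(read_state()["tcp_pos"]); P=[]
for v in range(150,300):
  for u in range(120,300):
    z=d[v,u]
    if z>0:
      r,o=ray("scene",(u,v)); X=o+r*z
      if abs(X[0]-p[0])<.05 and abs(X[1]-p[1])<.03: P.append(np.r_[u,v,X*1000])
P=np.array(P); Q=P[P[:,4]>3.5]; print("tcp z",p[2]); print(Q[np.argsort(Q[:,4])][:12].round())
E
python3 tip.py
```

```text
tcp z -0.0067520882854966435
[[231. 231. 538. -28.   4.]
 [216. 238. 531. -68.   4.]
 [228. 237. 547. -44.   4.]
 [216. 234. 522. -62.   4.]
 [205. 225. 483. -69.   4.]
 [226. 244. 560. -59.   4.]
 [207. 221. 477. -59.   4.]
 [232. 231. 540. -27.   5.]
 [234. 238. 559. -34.   5.]
 [213. 226. 501. -56.   9.]
 [214. 226. 504. -54.  11.]
 [218. 235. 532. -61.  12.]]
```

servo_tool(rows=[[[1.5,0,0],[0,0,0]],[[3,0,0],[0,0,0]],[[3,0,0],[0,0,0]]])

```text
t: 9.85
tcp_pos: [0.5155, -0.0489, -0.0098]
orientation: [[-0.0, 0.988, -0.153], [0.0, -0.153, -0.988], [-1.0, -0.0, -0.0]]
force: [-0.1, -0.1, -0.1]
opening: 0.259
```

servo_tool(rows=[[[1,0,0],[0,0,0]],[[2,0,0],[0,0,0]]])

```text
t: 10.1
tcp_pos: [0.5157, -0.049, -0.0116]
orientation: [[0.0, 0.988, -0.153], [0.0, -0.153, -0.988], [-1.0, 0.0, -0.0]]
force: [-0.4, 0.4, -0.2]
opening: 0.26
```

servo_tool(rows=[[[1,0,0],[0,0,0]],[[2,0,0],[0,0,0]]])

```text
t: 10.35
tcp_pos: [0.5157, -0.049, -0.0137]
orientation: [[0.0, 0.988, -0.153], [0.0, -0.153, -0.988], [-1.0, 0.0, -0.0]]
force: [-0.3, -0.4, -0.9]
opening: 0.262
```

```bash
python3 tip.py
```

```text
tcp z -0.013831673291116835
[[221. 237. 536. -57.   4.]
 [220. 246. 555. -73.   4.]
 [211. 229. 502. -64.   4.]
 [203. 219. 466. -63.   4.]
 [215. 240. 534. -73.   4.]
 [204. 221. 472. -65.   5.]
 [220. 243. 549. -69.   5.]
 [230. 233. 542. -34.   5.]
 [219. 236. 533. -60.   7.]
 [218. 236. 531. -62.   7.]
 [220. 236. 534. -58.   7.]
 [214. 227. 504. -55.   8.]]
```

servo_tool(rows=[[[1,0,0],[0,0,0]],[[2,0,0],[0,0,0]]])

```text
t: 10.65
tcp_pos: [0.5157, -0.049, -0.0156]
orientation: [[0.0, 0.988, -0.153], [0.0, -0.153, -0.988], [-1.0, 0.0, -0.0]]
force: [0.2, -0.2, -1.3]
opening: 0.259
```

servo_tool(rows=[[[1,0,0],[0,0,0]],[[1.5,0,0],[0,0,0]]])

```text
t: 10.9
tcp_pos: [0.5157, -0.0489, -0.0168]
orientation: [[0.0, 0.988, -0.153], [0.0, -0.153, -0.988], [-1.0, 0.0, -0.0]]
force: [-2.2, 1.2, 4.4]
opening: 0.259
```

Touch: the mat is at a TCP reading of about -0.0165 m, so the tool reading sits well off the stated tip. The working height is 5 mm above that. I'm going back behind red and pushing again.

servo_tool(rows=[[[-36,0,0],[0,0,0]],[[-36,0,-53],[0,0,0]],[[-36,0,-107],[0,0,0]],[[-20,0,-107],[0,0,0]],[[-5.5,0,-107],[0,0,0]]])

```text
t: 11.52
tcp_pos: [0.5315, 0.0566, -0.0127]
orientation: [[-0.001, 0.988, -0.152], [-0.001, -0.152, -0.988], [-1.0, -0.001, 0.001]]
force: [0.1, 0.4, -0.1]
opening: 0.263
```

servo_tool(rows=[[[0,0,10],[0,0,0]],[[0,0,20],[0,0,0]],[[0,0,27],[0,0,0]],[[0,0,35],[0,0,0]],[[0,0,45],[0,0,0]]])

```text
t: 12.15
tcp_pos: [0.5253, 0.0116, -0.0112]
orientation: [[0.001, 0.988, -0.153], [0.0, -0.153, -0.988], [-1.0, 0.001, -0.0]]
force: [-0.8, 0.9, -0.2]
opening: 0.259
```

servo_tool(rows=[[[0,0,12],[0,0,0]],[[0,0,24],[0,0,0]],[[0,0,36],[0,0,0]],[[0,0,48],[0,0,0]],[[0,0,56],[0,0,0]]])

```text
t: 12.78
tcp_pos: [0.5164, -0.0439, -0.0116]
orientation: [[0.0, 0.988, -0.153], [0.0, -0.153, -0.988], [-1.0, 0.0, -0.0]]
force: [0.7, 0.1, -0.2]
opening: 0.258
```

```bash
python3 w.py|head -2; python3 v.py s5
```

```text
t 12.775 tcp [ 0.5164 -0.0439 -0.0116] force [ 0.7  0.1 -0.2] open 0.258 yaw z -98.8 tilt [-1.  0. -0.]
tcp in mouth frame mm [-163.1  -12.7]
red (array([ 0.5152, -0.074 ]), np.int32(91), array([210., 233.])) mouth frame mm [-133.1   -9.3]
yellow (array([0.4514, 0.0868]), np.int32(94), array([248., 183.])) mouth frame mm [-282.2  -96.9]
blue (array([0.6072, 0.0496]), np.int32(137), array([273., 231.])) mouth frame mm [-269.3   62.7]
```

View pics/s5.png

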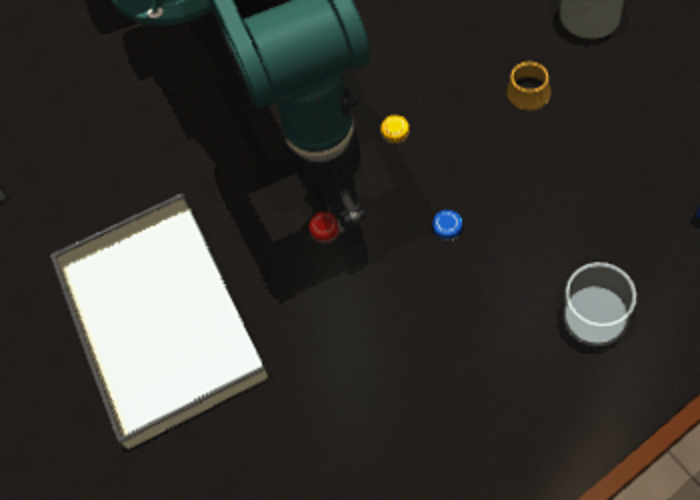

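Red at crop (325,226) is now nested against the fingers and sliding. I'll carry on into the tray.

servo_tool(rows=[[[0,0,12],[0,0,0]],[[0,0,28],[0,0,0]],[[0,0,46],[0,0,0]],[[0,0,64],[0,0,0]],[[0,0,80],[0,0,0]]])

```text
t: 13.45
tcp_pos: [0.5041, -0.1236, -0.0116]
orientation: [[0.0, 0.988, -0.153], [0.0, -0.153, -0.988], [-1.0, 0.0, -0.0]]
force: [-0.3, 0.2, -0.9]
opening: 0.258
```

servo_tool(rows=[[[0,0,15],[0,0,0]],[[0,0,29],[0,0,0]],[[0,0,43],[0,0,0]],[[0,0,57],[0,0,0]],[[0,0,72],[0,0,0]]])

```text
t: 14.08
tcp_pos: [0.4933, -0.1941, -0.0116]
orientation: [[0.0, 0.988, -0.152], [0.0, -0.152, -0.988], [-1.0, 0.0, -0.0]]
force: [-0.1, 0.5, 0.3]
opening: 0.263
```

servo_tool(rows=[[[0,0,15],[0,0,0]],[[0,0,30],[0,0,0]],[[0,0,45],[0,0,0]],[[0,0,60],[0,0,0]],[[0,0,70],[0,0,0]]])

```text
t: 14.7
tcp_pos: [0.4825, -0.2635, -0.0116]
orientation: [[0.0, 0.988, -0.153], [0.0, -0.153, -0.988], [-1.0, 0.0, -0.0]]
force: [0.2, 0.2, -0.2]
opening: 0.261
```

```bash
python3 w.py|head -2; python3 v.py s6
```

```text
t 14.7 tcp [ 0.4825 -0.2635 -0.0116] force [ 0.2  0.2 -0.2] open 0.261 yaw z -98.8 tilt [-1.  0. -0.]
tcp in mouth frame mm [ 59.1 -12.6]
red (array([ 0.4793, -0.2951]), np.int32(89), array([123., 275.])) mouth frame mm [ 90.8 -10.9]
yellow (array([0.4508, 0.0841]), np.int32(119), array([247., 183.])) mouth frame mm [-279.5  -97.1]
blue (array([0.6071, 0.0495]), np.int32(140), array([273., 231.])) mouth frame mm [-269.2   62.6]
```

servo_tool(rows=[[[0,0,-15],[0,0,0]],[[-40,0,-40],[0,0,0]],[[-40,18,-98],[0,0,0]],[[-40,36,-156],[0,0,0]],[[-40,54,-214],[0,0,0]]])

```text
t: 15.38
tcp_pos: [0.569, -0.0558, 0.0287]
orientation: [[0.0, 0.988, -0.152], [0.001, -0.152, -0.988], [-1.0, 0.0, -0.001]]
force: [1.1, -0.3, -0.3]
opening: 0.264
```

servo_tool(rows=[[[0,7,-55],[0,0,0]],[[0,14,-110],[0,0,0]],[[0,21,-169],[0,0,0]],[[20,21,-169],[0,0,0]],[[34,21,-169],[0,0,0]]])

```text
t: 16.0
tcp_pos: [0.6137, 0.1057, -0.0073]
orientation: [[-0.003, 0.989, -0.151], [-0.0, -0.151, -0.989], [-1.0, -0.002, 0.001]]
force: [-0.1, 0.1, -0.6]
opening: 0.262
```

servo_tool(rows=[[[4,0,0],[0,0,0]],[[6,0,0],[0,0,0]]])

```text
t: 16.25
tcp_pos: [0.6149, 0.1034, -0.012]
orientation: [[-0.001, 0.988, -0.154], [-0.0, -0.154, -0.988], [-1.0, -0.001, 0.0]]
force: [-0.2, 0.2, -0.1]
opening: 0.263
```

```bash
python3 w.py; python3 v.py s7; python3 tip.py
```

```text
t 16.25 tcp [ 0.6149  0.1034 -0.012 ] force [-0.2  0.2 -0.1] open 0.263 yaw z -98.9 tilt [-1.    -0.001  0.   ]
tcp in mouth frame mm [-323.7   62.1]
red tool y -74.5 z 115.3
yellow tool y -159.9 z 44.7
blue tool y -0.4 z 55.2
red (array([ 0.4802, -0.2897]), np.int32(163), array([126., 274.])) mouth frame mm [ 85.3 -10.9]
blue (array([0.6068, 0.0495]), np.int32(119), array([273., 231.])) mouth frame mm [-269.2   62.3]
tcp z -0.011361337911747933
[[291. 232. 633.  84.   4.]
 [296. 238. 653.  83.   4.]
 [294. 233. 639.  88.   4.]
 [274. 215. 568.  82.   4.]
 [289. 220. 603. 102.   4.]
 [275. 220. 581.  75.   4.]
 [291. 230. 629.  87.   5.]
 [279. 216. 579.  89.   6.]
 [291. 219. 605. 106.   7.]
 [288. 220. 603.  98.   8.]
 [293. 229. 632.  91.   9.]
 [294. 229. 634.  93.  10.]]
```

servo_tool(rows=[[[0,0,10],[0,0,0]],[[0,0,20],[0,0,0]],[[0,0,27],[0,0,0]],[[0,0,35],[0,0,0]],[[0,0,47],[0,0,0]]])

```text
t: 16.98
tcp_pos: [0.6081, 0.0577, -0.0115]
orientation: [[0.0, 0.988, -0.152], [0.0, -0.152, -0.988], [-1.0, 0.0, -0.0]]
force: [0.5, 1.7, 0.3]
opening: 0.26
```

servo_tool(rows=[[[0,0,15],[0,0,0]],[[0,0,32],[0,0,0]],[[0,0,49],[0,0,0]],[[0,0,66],[0,0,0]],[[0,0,80],[0,0,0]]])

```text
t: 17.6
tcp_pos: [0.5957, -0.0222, -0.0116]
orientation: [[0.0, 0.988, -0.153], [0.0, -0.153, -0.988], [-1.0, 0.0, -0.0]]
force: [1.2, -0.1, 1.1]
opening: 0.26
```

```bash
python3 w.py|head -2; python3 v.py s8
```

```text
t 17.6 tcp [ 0.5957 -0.0222 -0.0116] force [ 1.2 -0.1  1.1] open 0.26 yaw z -98.8 tilt [-1.  0. -0.]
tcp in mouth frame mm [-196.6   62.3]
red (array([ 0.4801, -0.2898]), np.int32(162), array([126., 274.])) mouth frame mm [ 85.5 -10.9]
```

Run:
```python
from h import *
grab_frame("scene")
for n in("lid_blue","lid_yellow"):
    for x in recognise(n,"scene")[:3]: print(n,x["score"],x["uv"],at_z("scene",x["uv"],.012).round(3))
im=cv2.imread("pics/s8.png"); cv2.imwrite("pics/s8c.png",im)
```

```text
lid_blue 0.77 [236.3, 250.6] [ 0.594 -0.051  0.012]
```

View pics/s8.png

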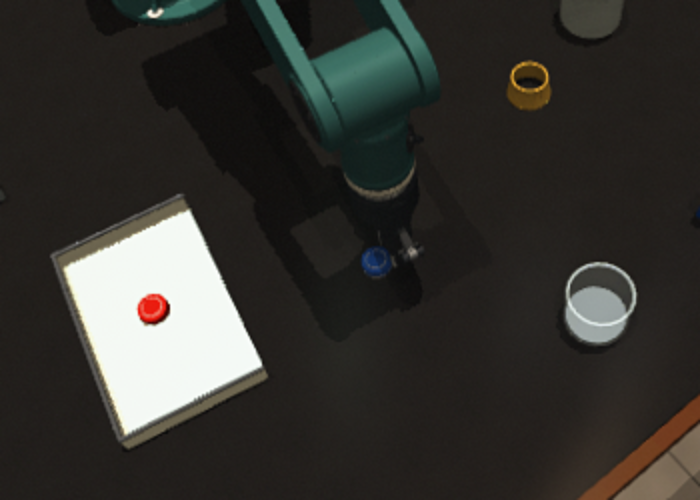

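Red lies in the tray at crop (153,308). Blue at (376,262), in shadow, is riding against the fingers. I'll continue.

servo_tool(rows=[[[0,0,13],[0,0,0]],[[0,0,30],[0,0,0]],[[0,0,48],[0,0,0]],[[0,0,66],[0,0,0]],[[0,0,83],[0,0,0]]])

```text
t: 18.42
tcp_pos: [0.5829, -0.1045, -0.0116]
orientation: [[-0.0, 0.988, -0.153], [-0.0, -0.153, -0.988], [-1.0, -0.0, 0.0]]
force: [-0.5, 0.7, 0.8]
opening: 0.26
```

servo_tool(rows=[[[0,0,17],[0,0,0]],[[0,0,34],[0,0,0]],[[0,0,50],[0,0,0]],[[0,0,66],[0,0,0]],[[0,0,82],[0,0,0]]])

```text
t: 19.05
tcp_pos: [0.5705, -0.1849, -0.0116]
orientation: [[0.0, 0.988, -0.153], [0.0, -0.153, -0.988], [-1.0, 0.0, -0.0]]
force: [-0.5, -0.7, 0.6]
opening: 0.263
```

servo_tool(rows=[[[0,0,16],[0,0,0]],[[0,0,32],[0,0,0]],[[0,0,48],[0,0,0]],[[0,0,63],[0,0,0]],[[0,0,75],[0,0,0]]])

```text
t: 19.68
tcp_pos: [0.559, -0.2591, -0.0117]
orientation: [[-0.0, 0.988, -0.153], [0.0, -0.153, -0.988], [-1.0, -0.0, -0.0]]
force: [1.1, -0.6, 0.5]
opening: 0.264
```

```bash
python3 w.py|head -2; python3 v.py s9
```

```text
t 19.675 tcp [ 0.559  -0.2591 -0.0117] force [ 1.1 -0.6  0.5] open 0.264 yaw z -98.8 tilt [-1. -0. -0.]
tcp in mouth frame mm [43.  62.4]
yellow (array([0.4507, 0.0843]), np.int32(117), array([247., 183.])) mouth frame mm [-279.6  -97.2]
blue (array([ 0.5554, -0.2907]), np.int32(74), array([141., 298.])) mouth frame mm [74.8 63.6]
```

servo_tool(rows=[[[0,0,-15],[0,0,0]],[[-40,-10,-40],[0,0,0]],[[-40,-33,-91],[0,0,0]],[[-40,-56,-142],[0,0,0]],[[-40,-79,-193],[0,0,0]]])

```text
t: 20.35
tcp_pos: [0.5098, -0.052, 0.0285]
orientation: [[0.0, 0.988, -0.152], [0.001, -0.152, -0.988], [-1.0, 0.0, -0.001]]
force: [1.3, 0.5, -0.1]
opening: 0.258
```

servo_tool(rows=[[[0,-23,-51],[0,0,0]],[[0,-46,-102],[0,0,0]],[[0,-69,-153],[-2,0,0]],[[0,-85,-185],[-4.5,0,0]],[[10,-85,-185],[-4.5,0,0]]])

```text
t: 20.98
tcp_pos: [0.4539, 0.144, 0.0191]
orientation: [[0.002, 0.998, -0.069], [0.001, -0.069, -0.998], [-1.0, 0.002, -0.002]]
force: [0.3, -0.4, 0.3]
opening: 0.259
```

servo_tool(rows=[[[15,0,0],[0,0,0]],[[26,0,0],[0,0,0]],[[30,0,0],[0,0,0]],[[30,0,0],[0,0,0]]])

```text
t: 21.48
tcp_pos: [0.4548, 0.1399, -0.0121]
orientation: [[-0.001, 0.997, -0.076], [-0.0, -0.076, -0.997], [-1.0, -0.001, 0.0]]
force: [0.3, -0.0, 0.4]
opening: 0.259
```

```bash
python3 w.py; python3 v.py s10; python3 tip.py
```

```text
t 21.475 tcp [ 0.4548  0.1399 -0.0121] force [ 0.3 -0.   0.4] open 0.259 yaw z -94.4 tilt [-1.    -0.001  0.   ]
tcp in mouth frame mm [-335.2 -101.7]
red tool y 79.1 z 133.2
yellow tool y -0.5 z 56.1
blue tool y 157.7 z 79.1
red (array([ 0.4801, -0.2898]), np.int32(162), array([126., 274.])) mouth frame mm [ 85.5 -10.9]
blue (array([ 0.5565, -0.2858]), np.int32(158), array([143., 297.])) mouth frame mm [69.8 63.9]
tcp z -0.011330282635148382
[[274. 182. 488. 144.   4.]
 [279. 182. 496. 154.   4.]
 [256. 171. 429. 129.   4.]
 [257. 181. 457. 111.   4.]
 [254. 167. 415. 133.   4.]
 [279. 179. 488. 160.   4.]
 [264. 189. 489. 110.   4.]
 [284. 180. 500. 168.   4.]
 [263. 172. 444. 141.   4.]
 [264. 187. 484. 114.   5.]
 [256. 176. 443. 119.   5.]
 [281. 184. 505. 154.   5.]]
```

servo_tool(rows=[[[0,0,10],[0,0,0]],[[0,0,20],[0,0,0]],[[0,0,27],[0,0,0]],[[0,0,35],[0,0,0]],[[0,0,47],[0,0,0]]])

```text
t: 22.2
tcp_pos: [0.4513, 0.0931, -0.0115]
orientation: [[0.0, 0.997, -0.074], [0.0, -0.074, -0.997], [-1.0, 0.0, -0.0]]
force: [0.1, 0.2, -0.1]
opening: 0.262
```

servo_tool(rows=[[[0,0,15],[0,0,0]],[[0,0,32],[0,0,0]],[[0,0,49],[0,0,0]],[[0,0,66],[0,0,0]],[[0,0,80],[0,0,0]]])

```text
t: 22.82
tcp_pos: [0.4452, 0.0125, -0.0116]
orientation: [[0.0, 0.997, -0.075], [0.0, -0.075, -0.997], [-1.0, 0.0, -0.0]]
force: [-0.3, 0.4, 0.5]
opening: 0.259
```

servo_tool(rows=[[[0,0,13],[0,0,0]],[[0,0,30],[0,0,0]],[[0,0,48],[0,0,0]],[[0,0,66],[0,0,0]],[[0,0,80],[0,0,0]]])

```text
t: 23.45
tcp_pos: [0.4393, -0.0668, -0.0116]
orientation: [[0.0, 0.997, -0.075], [0.0, -0.075, -0.997], [-1.0, 0.0, -0.0]]
force: [0.0, -0.6, 0.3]
opening: 0.261
```

```bash
python3 w.py|head -2; python3 v.py s11
python3 - <<'E'
from h import *
for x in recognise("lid_yellow","scene")[:3]:
    X=at_z("scene",x["uv"],.012); m=X[:2]-[.504,-.207]; print(x["score"],X.round(3),(1000*np.array([m@[-.153,-.988],m@[.988,-.153]])).round())
E
```

```text
t 23.45 tcp [ 0.4393 -0.0668 -0.0116] force [ 0.  -0.6  0.3] open 0.261 yaw z -94.3 tilt [-1.  0. -0.]
tcp in mouth frame mm [-128.6  -85.4]
red (array([ 0.4801, -0.2898]), np.int32(162), array([126., 274.])) mouth frame mm [ 85.5 -10.9]
blue (array([ 0.5565, -0.2857]), np.int32(159), array([143., 297.])) mouth frame mm [69.7 63.9]
0.63 [ 0.445 -0.095  0.012] [-102.  -76.]
0.63 [0.444 0.435 0.012] [-625. -158.]
0.35 [ 0.552 -0.285  0.012] [69. 59.]
```

View pics/s11.png

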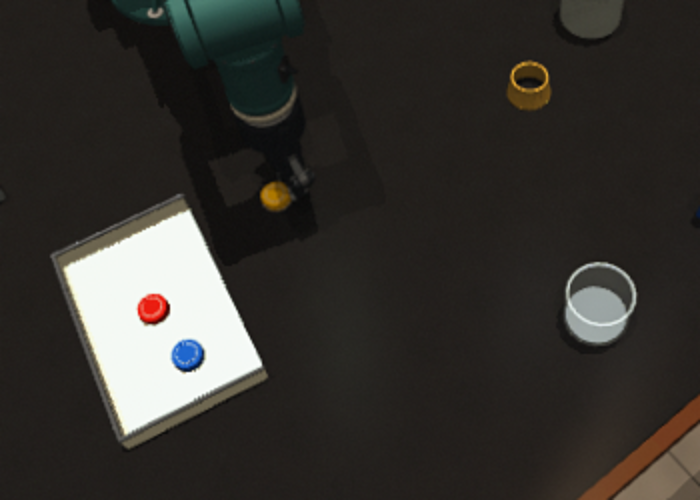

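Yellow at crop (275,196) is nested. Red (153,308) and blue (187,355) are in the tray. This is the final push, followed by a retreat up and away.

servo_tool(rows=[[[0,0,13],[0,0,0]],[[0,0,30],[0,0,0]],[[0,0,48],[0,0,0]],[[0,0,66],[0,0,0]],[[0,0,82],[0,0,0]]])

```text
t: 24.18
tcp_pos: [0.4331, -0.1489, -0.0116]
orientation: [[0.0, 0.997, -0.075], [-0.0, -0.075, -0.997], [-1.0, 0.0, 0.0]]
force: [-0.1, 0.7, -0.8]
opening: 0.256
```

servo_tool(rows=[[[0,0,17],[0,0,0]],[[0,0,34],[0,0,0]],[[0,0,51],[0,0,0]],[[0,0,67],[0,0,0]],[[0,0,80],[0,0,0]]])

```text
t: 24.8
tcp_pos: [0.4272, -0.2285, -0.0116]
orientation: [[0.0, 0.997, -0.075], [0.0, -0.075, -0.997], [-1.0, 0.0, -0.0]]
force: [0.8, 0.1, -0.5]
opening: 0.26
```

servo_tool(rows=[[[0,0,0],[0,0,0]],[[0,0,-15],[0,0,0]],[[-40,0,-50],[0,0,0]],[[-80,0,-105],[0,0,0]],[[-120,0,-150],[0,0,0]]])

```text
t: 25.42
tcp_pos: [0.4374, -0.0772, 0.1069]
orientation: [[-0.001, 0.997, -0.074], [0.001, -0.074, -0.997], [-1.0, -0.001, -0.001]]
force: [1.7, 0.5, -0.3]
opening: 0.261
```

servo_tool(rows=[[[0,0,-55],[0,0,0]],[[0,0,-90],[0,0,0]],[[0,0,-90],[0,0,0]],[[0,0,-90],[0,0,0]]])

```text
t: 25.92
tcp_pos: [0.4445, 0.0099, 0.1061]
orientation: [[-0.001, 0.997, -0.073], [-0.0, -0.073, -0.997], [-1.0, -0.001, 0.0]]
force: [0.4, 0.3, 0.3]
opening: 0.263
```

```bash
python3 w.py|head -2; python3 v.py s12; python3 v.py t12 top
python3 - <<'E'
from h import *
a=cv2.imread("pics/scene0.png"); grab_frame("top"); grab_frame("scene")
for c in("scene","top"):
  for n in ("hood","beaker","tank","funnel"):
    r=recognise(n,c); print(c,n,[np.round(x["uv"]) for x in r[:1]])
E
```

```text
t 25.925 tcp [0.4445 0.0099 0.1061] force [0.4 0.3 0.3] open 0.263 yaw z -94.2 tilt [-1.    -0.001  0.   ]
tcp in mouth frame mm [-205.2  -92. ]
red (array([ 0.4802, -0.2897]), np.int32(163), array([126., 274.])) mouth frame mm [ 85.3 -10.9]
yellow (array([ 0.4258, -0.2555]), np.int32(131), array([127., 249.])) mouth frame mm [ 59.9 -69.8]
blue (array([ 0.5565, -0.2857]), np.int32(159), array([143., 297.])) mouth frame mm [69.7 63.9]
red (array([ 0.4791, -0.2892]), np.int32(192), array([433., 274.])) mouth frame mm [ 85. -12.]
yellow (array([ 0.4259, -0.2554]), np.int32(188), array([419., 299.])) mouth frame mm [ 59.8 -69.8]
blue (array([ 0.5549, -0.2837]), np.int32(136), array([429., 240.])) mouth frame mm [68. 62.]
scene hood [array([315., 163.])]
scene beaker [array([352., 273.])]
scene tank [array([347., 118.])]
scene funnel [array([349.,  94.])]
top hood [array([184., 267.])]
top beaker [array([248., 130.])]
top tank []
top funnel [array([ 86., 286.])]
```

View pics/s12.png

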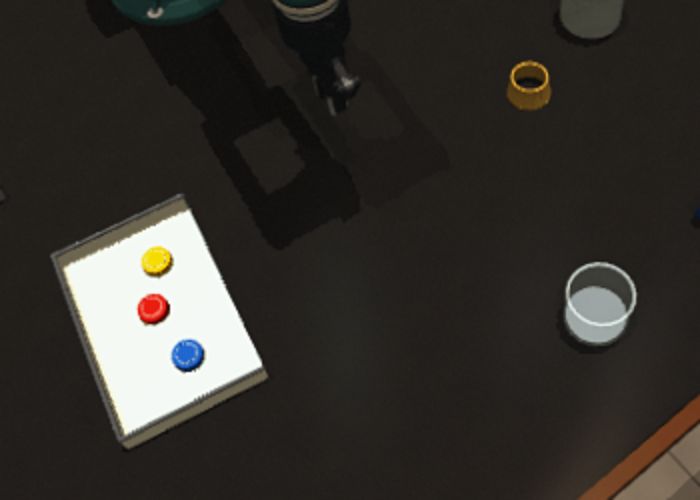

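All three lids lie flat and well inside the tray: yellow at crop (156,260), red at (153,308), blue at (187,355). The hood and beaker haven't moved in the picture, and the arm is clear. I'm handing in.

```bash
python3 -c "
from cell import sign_off; print(sign_off())"
```

```text
the job is handed in; nothing more can be done
None
```

I swept all three lids into the tray, cradling each one against the part-open fingertips and sliding it along its own lane. I handed the job in at about 26 s of the 54 s allowed.

- **Lids:** both cameras agree to about 2 mm. The centres are about 85 mm (red), 60 mm (yellow) and 69 mm (blue) past the front edge, where 18 mm is needed. All are at least 55 mm clear of the side walls.
- **Other objects:** the hood, beaker, tank and funnel were found within about 4 px of where they first showed. The one gap is that the network missed the tank in the last top view, though the scene view showed it unmoved. I never moved the arm near any of them.
- **Forces:** readings stayed within a few N throughout, and nothing was touching the robot at the end.
- **What disagreed:** the fingertips touched the mat at a TCP reading of about −16.5 mm, although the tips are stated to stand 11 mm ahead of the TCP. My first pass therefore went over the red lid without moving it. I found the true height by touch and used that for all three lids.

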